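Try the rings of the green file on the hall console

TASK

Two lever arch files lie open on the hall console. Before papers go into the green one, try its mechanism: lift its lever until the rings spring fully open, then press the lever down again until the rings are fully shut. Leave the blush-pink file's rings shut.

Things in the scene. Friction and masses are not known exactly. Their poses are not given: they have to be found in the camera images.
- green_file: Sage-green A5 lever arch file, open, flat, fixed. Origin on the table under its ring mechanism: z up, x towards spine and front cover, y along the spine. 3 mm boards span x -160..314, y -115..115 mm. Rings at y ±40, x -20..22 rise to 54 mm (74 while opening). Lever: 8 mm wide steel bar in the plane x=-65, hinged at (-65,-5,22) mm, swings in the y-z plane, pointing to +y when shut.
- green_roller (a point): Centre of the black roller (14 mm diameter, 28 mm long along file x, flat ends pinchable from above) at the end of the green file's lever, 90 mm from the hinge; moves with it. In the file frame: rings shut (-65,83,40) mm, lever 0.2 rad above level; fully lifted (-65,28,106) mm, lever at 1.2 rad. A spring holds it at both ends: up to about 4 N at the roller; past half swing it snaps on by itself.
- green_rings (a joint): Opening of the green file's rings, rad: 0 shut, 0.8 fully open. Driven by the lever: 0.8 times the angle by which the lever is lifted from its shut position (0 to 1.0 rad).
- blush_rings (a joint): Opening of the rings of the second file, which is alike but blush pink and fixed too: 0 shut, 0.8 fully open. It starts shut.

How it is judged:
On the way:
1. the green file's rings stand open (at least 0.65 of 0.8 rad) for 0.2 s (value of joint green_rings above 0.65 rad), for 0.2 s.
At the end, for the whole second after the job is handed in: After having been opened, the green file's rings are shut again (within 0.06 rad), and the blush file's rings are shut (within 0.06 rad) (value of joint each of green_rings, blush_rings below 0.06 rad); the robot touches nothing.
It fails at once if the blush file's rings are opened (more than 0.2 rad) (value of joint blush_rings above 0.2 rad).
It also fails if it takes over 48 s, if anything falls off the work surface, if the arm or the gripper's body presses on something with over 40 N, if the wrist force passes 120 N, or if a joint passes its speed limit or range.

ROBOT

A 6-joint arm with a two-finger parallel gripper is mounted at the origin on the work surface. World frame = base frame: x ahead of the robot, y to its left, z up, the work surface at z = 0. Lengths are in m, angles in rad, forces in N, time in s.
With the tool pointing down it reaches from about 0.2 to 0.875 m from the base axis. Payload 3.4 kg.
Tool frame: the origin (TCP) lies where the fingers leave the gripper's body, on its centre line; the fingertips stand 97 mm ahead of it and the grasp point (between the pads) lies 78 mm ahead of it; z points along the fingers, y is the line along which they close (so a half turn about z gives the same grasp; the last joint's range is limited). The gripper opens to 94 mm and grips with 3 to 60 N. Pads are 16 mm wide; open, the fingers measure 119 mm over their backs; the gripper's body (75 mm by 177 mm) begins 78 mm behind the grasp point.
Start: joints at [-1.422, 0.276, 1.505, -0, 1.361, -0.121], TCP at [0.153, -0.554, 0.303] pointing down, gripper open.
Joint ranges: [-2.89, 2.89], [-0.75, 2.08], [0.22, 2.7], [-1.18, 4.32], [0.11, 2.71], [-2.7, 2.7]. Speed limits (rad/s): [2.57, 2.57, 3.14, 3.14, 3.14, 3.14].

INTERFACE

Orientations are given as [roll, pitch, yaw] about the fixed x, y, z axes, in that order (R = Rz(yaw) Ry(pitch) Rx(roll)).
In Python, from plant import ctrl, cams, hand_in gives the robot as it stands (ctrl), with the cameras (cams) and the job as plain functions.
- The arm moves only by the tool pendant, called as name([rows], argument=value, ...), one row to a line, values as JSON. Schema: {"type":"object","properties":{"rows":{"type":"array","items":{"type":"object","properties":{"trans":{"type":"array","items":{"type":"number"},"minItems":3,"maxItems":3},"turn_vec":{"type":"array","items":{"type":"number"},"minItems":3,"maxItems":3},"jaw":{"type":"number"}},"additionalProperties":false,"required":["jaw"]},"minItems":1,"maxItems":5},"only":{"type":"string"},"quiet":{"type":"boolean"},"lines":{"type":"string"}},"required":["rows"],"additionalProperties":false}. rows is a list of rows, 1 to 5 of them, each an object with the fields trans (a list: dx, dy, dz in fractions of the full range, 1 being 0.5 m), turn_vec (a list: a rotation vector rx, ry, rz in shares of 2 pi rad (1.0 is 2 pi rad)), jaw (the opening from 0.0 (shut) to 1.0 (fully open)); a field left out counts as zero (the opening has to be given); each row is the pose to reach, as a shift and turn from the pose commanded when the call began, along the tool's axes at that moment; what a row does not reach only later rows make up. A row lasts 1/8 s, in which the tool goes at most 0.0625 m and 0.188 rad, less where a joint would pass 70% of its speed; a pose out of reach is approached as far as the arm can. The fingers move at their own pace and stop on an object; the grip force is fixed at half the most. Time passes only in rows, so rows that do not move let the fingers close. The tool returns the time, the measured TCP pose, the force, the opening and the grip force at its end. only (a regular expression) keeps the lines of the reply that match it, lines (a string "A,B") keeps lines A to B, and quiet returns only ok. A shift or turn number past 1, either way, is cut back to 1. Input that does not fit is refused with a message, and nothing moves.
- ctrl.sense(): the state, without advancing time (a new reading comes with each control period).
- cams.capture(name): name is "side" or "top"; returns a dict with "img" (420x560x3 uint8, red, green, blue), "fx", "fy", "cx", "cy" (pixels), "k1" (the pictures are not rectified: a ray, as slopes to the right and down, at radius r is drawn at 1 + k1 r^2 times it, then the intrinsics apply), "R" (3x3) and "t" (3): a world point X has camera coordinates R X + t. Camera axes: x right, y down, z forward; pixel columns grow to the right and rows downward; lengths in m; the calibration is good to about 2 mm. A picture is of the moment at which its call begins. There is no depth.
- hand_in(): hands the job in; it is judged then, once.
The state is a dict: "time": time; "joints": joint angles; "joint_vel": joint speeds; "joint_torque": joint torques, N m; "position": TCP position; "tcp_rot": TCP orientation; "contact_force": force on the tool from outside, world axes, zero at the start; "torque": the same for the moment, N m; "opening": opening from 0.0 (shut) to 1.0 (fully open); "grip_force": force on a finger pad.
Only numpy, scipy, OpenCV 4.12 (cv2) and the standard library are available. Lean on these libraries where they do the work, as an engineer would, in place of code of your own. Each camera call takes 0.05 s, during which the arm holds its last target. There are 200 camera calls.

## Working session

There is one attempt and no reset: what is moved stays moved. The work goes in short steps, Python scripts to look and compute and a tool call to move; the robot and the scene stay as the last step left them, time stands still between calls to the robot, and variables do not carry over. Pictures are saved under pics/ and viewed, at most 10 in all, crops included, and the job is handed in when it is done.

```bash
mkdir -p pics; ls; python3 - <<'E'
from plant import ctrl, cams, hand_in
import cv2,pickle
d={}
for n in("side","top"):
    c=cams.capture(n);d[n]=c;cv2.imwrite(f"pics/{n}0.png",c["img"][:,:,::-1])
    print(n,c["fx"],c["cx"],c["cy"],c["k1"],(-c["R"].T@c["t"]).round(3))
pickle.dump(d,open("c0.pkl","wb"))
s=ctrl.sense();print(s["time"],s["position"],s["tcp_rot"])
E
```

```text
pics
plant.py
side 407.05660554517823 283.246438261687 199.17668867842355 0.005165209487529038 [0.271 0.78  0.495]
top 492.8274386493943 280.5311029021695 203.90510744154045 -0.14536251381887003 [0.362 0.026 1.021]
0.1 [ 0.15321048 -0.55387431  0.3019332 ] [-3.14008553e+00 -1.91217254e-04  2.69778651e-01]
```

View pics/side0.png

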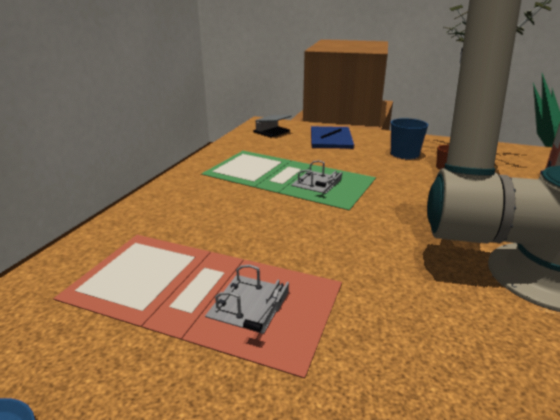

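View pics/top0.png

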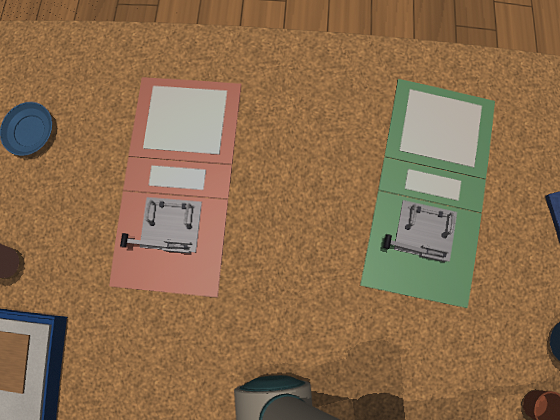

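The top view shows the green file on the right, with its roller near (386,242) and board corners near (398,80), (494,100), (468,306) and (362,287). The side view has the roller near (321,184). The pink file is well to the left.

```bash
cat > h.py <<'E'
import numpy as np,cv2
def cam(c):
    return np.array([[c["fx"],0,c["cx"]],[0,c["fy"],c["cy"]],[0,0,1]])
def norm(c,uv):
    q=(np.asarray(uv,float)-[c["cx"],c["cy"]])/[c["fx"],c["fy"]]
    p=q.copy()
    for _ in range(20): p=q/(1+c["k1"]*(p**2).sum(-1,keepdims=True))
    return p
def ray(c,uv):
    p=norm(c,uv); d=np.c_[p,np.ones(len(p))]@c["R"]
    return -c["R"].T@c["t"],d
def plane(c,uv,z):
    o,d=ray(c,uv); return o+d*((z-o[2])/d[:,2])[:,None]
def proj(c,X):
    P=np.atleast_2d(X)@c["R"].T+c["t"];p=P[:,:2]/P[:,2:];p=p*(1+c["k1"]*(p**2).sum(1,keepdims=True))
    return p*[c["fx"],c["fy"]]+[c["cx"],c["cy"]]
def tri(c1,u1,c2,u2):
    o,d=ray(c1,[u1]);q,e=ray(c2,[u2]);d=d[0];e=e[0]
    s=np.linalg.lstsq(np.c_[d,-e],q-o,rcond=None)[0]
    a,b=o+d*s[0],q+e*s[1];return (a+b)/2,np.linalg.norm(a-b)
def blob(c,near,r=14,thr=45):
    m=(c["img"].max(2)<thr).astype(np.uint8)
    n,l,st,ce=cv2.connectedComponentsWithStats(m)
    return [(ce[i].round(1).tolist(),int(st[i,4]),st[i,:4].tolist()) for i in range(1,n) if st[i,4]>5 and np.hypot(*(ce[i]-near))<r]
E
python3 - <<'E'
import pickle;from h import *
d=pickle.load(open("c0.pkl","rb"));t=d["top"];s=d["side"]
h=cv2.cvtColor(t["img"],cv2.COLOR_RGB2HSV)
m=cv2.inRange(h,(40,50,40),(85,255,255));m[:, :340]=0
k=max(cv2.findContours(m,cv2.RETR_EXTERNAL,cv2.CHAIN_APPROX_NONE)[0],key=cv2.contourArea)
P=plane(t,k[:,0,:],0.003)[:,:2]
r=cv2.minAreaRect((P*1000).astype(np.float32));print(r);b=cv2.boxPoints(r);print(b)
# file axes: x toward spine/front cover = world +x (up in picture)
e=[b[(i+1)%4]-b[i] for i in range(2)];L=max(e,key=np.linalg.norm);L=L/np.linalg.norm(L);L*=np.sign(L[0])
y=np.array([-L[1],L[0]]);C=np.array(r[0]);O=C-77*L
print("origin",O,"yaw",np.arctan2(L[1],L[0]))
f=lambda a,bb,z:np.r_[O+a*L+bb*y,z]/1000
for n,p in(("shut",(-65,83,40)),("open",(-65,28,106)),("hinge",(-65,-5,22))):
    X=f(*p);print(n,X.round(4),proj(t,X).round(1),proj(s,X).round(1))
bt=blob(t,(386,242));bs=blob(s,(321,184));print(bt,bs)
if bt and bs:
    A=max(bt,key=lambda q:q[1]);B=max(bs,key=lambda q:q[1]);print(tri(t,A[0],s,B[0]),plane(t,[A[0]],.04))
E
```

```text
((636.5620727539062, -278.29547119140625), (230.3313751220703, 474.330322265625), 81.62518310546875)
[[ 385.15225 -357.6904 ]
 [ 854.42456 -426.77576]
 [ 887.9719  -198.90054]
 [ 418.6996  -129.81519]]
origin [ 560.38317108 -267.08055973] yaw -0.14616813
shut [ 0.5082 -0.1755  0.04  ] [[387.  241.2]] [[320.8 183.5]]
open [ 0.5002 -0.2299  0.106 ] [[422.5 242.6]] [[330.2 153.6]]
hinge [ 0.4953 -0.2626  0.022 ] [[426.6 251.3]] [[333.  177.8]]
[([386.8, 241.8], 87, [383, 235, 9, 14])] [([320.2, 183.7], 31, [316, 182, 10, 5])]
(array([ 0.50829906, -0.17492436,  0.03944976]), np.float64(0.0028318934813806613)) [[ 0.50681533 -0.17505701  0.04      ]]
```

The fit agrees with the given sizes: the board measures 230×474 mm, and the roller triangulates to the predicted point, z 39.4 mm. I'll pinch the roller's flat ends with tool yaw 1.425 and follow the arc.

Careful with the scale: shifts go in shares of 0.5 m and turns go in shares of 2 pi rad. That gives: 0.443 m / 0.5 = 0.886, -0.27 m / 0.5 = -0.54, -1.154 rad / 6.2832 = -0.1837.

```bash
cat > to.py <<'E'
import sys,numpy as np
from scipy.spatial.transform import Rotation as R
from plant import ctrl, cams, hand_in
s=ctrl.sense();r=R.from_euler("xyz",s["tcp_rot"])
x=[float(a) for a in sys.argv[1:4]]; g=R.from_euler("xyz",[np.pi,0,1.425])
print("shift",r.inv().apply(np.array(x)-s["position"]).round(4),"rot",(r.inv()*g).as_rotvec().round(4),s["time"],s["contact_force"].round(1) if hasattr(s["contact_force"],"round") else s["contact_force"])
E
```

pendant([
  {"trans": [0.886, -0.54, 0], "turn_vec": [0, 0, -0.1837], "jaw": 0.5},
  {"trans": [0.886, -0.54, 0], "turn_vec": [0, 0, -0.1837], "jaw": 0.5},
  {"trans": [0.886, -0.54, 0], "turn_vec": [0, 0, -0.1837], "jaw": 0.5},
  {"trans": [0.886, -0.54, 0], "turn_vec": [0, 0, -0.1837], "jaw": 0.5},
  {"trans": [0.886, -0.54, 0], "turn_vec": [0, 0, -0.1837], "jaw": 0.5},
])

```text
time: 0.72
position: [0.3681, -0.3246, 0.3025]
tcp_rot: [3.142, -0.0, 1.213]
contact_force: [1.0, -0.6, -0.6]
opening: 0.517
grip_force: 0.0
```

```bash
python3 to.py 0.508 -0.175 0.22
```

```text
shift [0.1892 0.0787 0.0825] rot [ 0.00e+00 -1.00e-04 -2.12e-01] 0.725 [ 1.  -0.6 -0.6]
```

To row units: 0.189 m / 0.5 = 0.378, 0.08 m / 0.5 = 0.16, -0.212 rad / 6.2832 = -0.0337.

pendant([
  {"trans": [0.378, 0.158, 0.16], "turn_vec": [0, 0, -0.0337], "jaw": 0.5},
  {"trans": [0.378, 0.158, 0.16], "turn_vec": [0, 0, -0.0337], "jaw": 0.5},
  {"trans": [0.378, 0.158, 0.16], "turn_vec": [0, 0, -0.0337], "jaw": 0.5},
  {"trans": [0.378, 0.158, 0.16], "turn_vec": [0, 0, -0.0337], "jaw": 0.5},
  {"trans": [0.378, 0.158, 0.16], "turn_vec": [0, 0, -0.0337], "jaw": 0.5},
])

```text
time: 1.35
position: [0.5085, -0.176, 0.2212]
tcp_rot: [-3.139, -0.001, 1.423]
contact_force: [-0.3, 0.4, 0.6]
opening: 0.5
grip_force: 0.0
```

pendant([
  {"jaw": 0.5},
  {"jaw": 0.5},
])

```text
time: 1.6
position: [0.5076, -0.1789, 0.2233]
tcp_rot: [3.141, 0.001, 1.418]
contact_force: [0.3, 0.7, -0.2]
opening: 0.498
grip_force: 0.0
```

```bash
python3 to.py 0.508 -0.175 0.118
```

```text
shift [ 0.004  -0.0003  0.1053] rot [ 0.0007  0.0008 -0.0073] 1.6 [ 0.3  0.7 -0.2]
```

To row units: 0.105 m / 0.5 = 0.21, 0.075 m / 0.5 = 0.15, -0.007 rad / 6.2832 = -0.0011.

pendant([
  {"trans": [0.008, 0, 0.08], "turn_vec": [0, 0, -0.0011], "jaw": 0.5},
  {"trans": [0.008, 0, 0.15], "turn_vec": [0, 0, -0.0011], "jaw": 0.5},
  {"trans": [0.008, 0, 0.21], "turn_vec": [0, 0, -0.0011], "jaw": 0.5},
  {"trans": [0.008, 0, 0.21], "turn_vec": [0, 0, -0.0011], "jaw": 0.5},
])

```text
time: 2.1
position: [0.507, -0.1742, 0.1164]
tcp_rot: [-3.138, -0.001, 1.425]
contact_force: [-0.4, 0.6, 0.8]
opening: 0.502
grip_force: 0.0
```

```bash
python3 to.py 0.508 -0.175 0.118; python3 - <<'E'
from plant import ctrl, cams, hand_in
from h import *
o=[]
for n,(u,v) in(("top",(387,241)),("side",(321,184))):
    o.append(cv2.resize(cams.capture(n)["img"][v-60:v+60,u-60:u+60],(400,400),interpolation=2))
cv2.imwrite("pics/a.png",np.hstack(o)[:,:,::-1])
E
```

```text
shift [-0.0006  0.0011 -0.0016] rot [-0.004  -0.001  -0.0004] 2.1 [-0.4  0.6  0.8]
```

View pics/a.png

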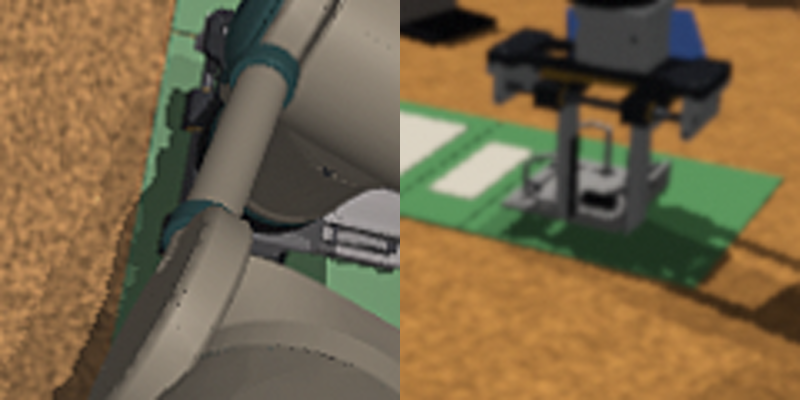

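The side crop shows the two fingers astride the black roller at about crop (600,200), centred between them. Now I'll close.

pendant([
  {"jaw": 0},
  {"jaw": 0},
  {"jaw": 0},
  {"jaw": 0},
])

```text
time: 2.7
position: [0.5093, -0.1741, 0.1186]
tcp_rot: [3.14, 0.001, 1.426]
contact_force: [-0.6, 0.4, 6.0]
opening: 0.295
grip_force: 30.0
```

```bash
python3 - <<'E'
import numpy as np
for a in (.2,.3,.4,.5,.6,.7,.8,.9,1.0,1.1,1.2,1.25):
    print(a,(90*np.cos(a)-90*np.cos(.2)).round(1),(90*np.sin(a)-90*np.sin(.2)).round(1))
E
```

```text
0.2 0.0 0.0
0.3 -2.2 8.7
0.4 -5.3 17.2
0.5 -9.2 25.3
0.6 -13.9 32.9
0.7 -19.4 40.1
0.8 -25.5 46.7
0.9 -32.3 52.6
1.0 -39.6 57.9
1.1 -47.4 62.3
1.2 -55.6 66.0
1.25 -59.8 67.5
```

Lift in 2 calls, tool stays vertical. Speeds modest.

Gripped: 0.295 × 94 mm is about 28 mm, the roller's length. Tool x is file +y, so I'll lift along the arc.

To row units: -0.04 m / 0.5 = -0.08, -0.033 m / 0.5 = -0.066.

pendant([
  {"trans": [-0.004, 0, -0.018], "jaw": 0},
  {"trans": [-0.01, 0, -0.034], "jaw": 0},
  {"trans": [-0.018, 0, -0.05], "jaw": 0},
  {"trans": [-0.028, 0, -0.066], "jaw": 0},
  {"trans": [-0.038, 0, -0.08], "jaw": 0},
])

```text
time: 3.32
position: [0.5065, -0.1927, 0.1585]
tcp_rot: [3.14, -0.001, 1.426]
contact_force: [5.2, 1.6, -4.2]
opening: 0.294
grip_force: 30.0
```

```bash
python3 to.py 0.508 -0.175 0.118
```

```text
shift [ 0.0177 -0.0011  0.0405] rot [ 0.0014 -0.0006  0.0009] 3.325 [ 5.2  1.6 -4.2]
```

Following the arc. Next, the remaining −36.6 mm and +26 mm, a touch over.

To row units: -0.037 m / 0.5 = -0.074, -0.028 m / 0.5 = -0.056.

pendant([
  {"trans": [-0.012, 0, -0.014], "jaw": 0},
  {"trans": [-0.026, 0, -0.026], "jaw": 0},
  {"trans": [-0.042, 0, -0.036], "jaw": 0},
  {"trans": [-0.056, 0, -0.044], "jaw": 0},
  {"trans": [-0.074, 0, -0.052], "jaw": 0},
])

```text
time: 3.95
position: [0.501, -0.2296, 0.1853]
tcp_rot: [3.14, 0.0, 1.426]
contact_force: [3.6, 2.4, 4.0]
opening: 0.29
grip_force: 30.0
```

pendant([
  {"trans": [-0.004, 0, 0], "jaw": 0},
  {"trans": [-0.004, 0, 0], "jaw": 0},
  {"trans": [-0.004, 0, 0], "jaw": 0},
  {"trans": [-0.004, 0, 0], "jaw": 0},
])

```text
time: 4.45
position: [0.5008, -0.2317, 0.186]
tcp_rot: [3.139, 0.001, 1.426]
contact_force: [1.8, 2.2, 10.8]
opening: 0.291
grip_force: 30.0
```

```bash
python3 to.py 0.508 -0.175 0.118;python3 - <<'E'
from plant import ctrl, cams, hand_in
from h import *
v,u=165,330
cv2.imwrite("pics/b.png",cv2.resize(cams.capture("side")["img"][v-60:v+60,u-60:u+60],(480,480),interpolation=2)[:,:,::-1])
E
```

```text
shift [ 0.0572 -0.0012  0.068 ] rot [0.0024 0.0009 0.0011] 4.45 [ 1.8  2.2 10.8]
```

View pics/b.png

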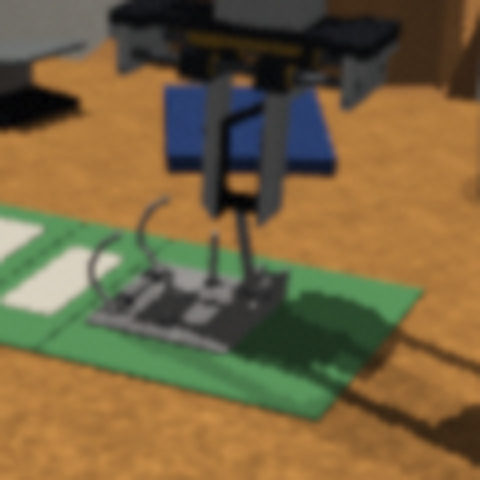

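The rings stand open (halves apart around crop (95,270)/(155,215)), and the roller is still pinched at about (240,200) with the lever up. It has held there for over 0.5 s, so I'll reverse the arc.

To row units: 0.038 m / 0.5 = 0.076, 0.032 m / 0.5 = 0.064.

pendant([
  {"trans": [0.02, 0, 0.008], "jaw": 0},
  {"trans": [0.036, 0, 0.016], "jaw": 0},
  {"trans": [0.05, 0, 0.026], "jaw": 0},
  {"trans": [0.064, 0, 0.038], "jaw": 0},
  {"trans": [0.076, 0, 0.052], "jaw": 0},
])

```text
time: 5.12
position: [0.5063, -0.1941, 0.1577]
tcp_rot: [3.14, 0.001, 1.426]
contact_force: [4.1, -2.1, 1.7]
opening: 0.294
grip_force: 30.0
```

pendant([
  {"trans": [0.01, 0, 0.014], "jaw": 0},
  {"trans": [0.02, 0, 0.03], "jaw": 0},
  {"trans": [0.028, 0, 0.046], "jaw": 0},
  {"trans": [0.034, 0, 0.064], "jaw": 0},
  {"trans": [0.038, 0, 0.084], "jaw": 0},
])

```text
time: 5.75
position: [0.5094, -0.1747, 0.1166]
tcp_rot: [3.14, 0.0, 1.427]
contact_force: [-2.9, 0.0, 37.5]
opening: 0.294
grip_force: 30.0
```

pendant([
  {"trans": [0, 0, 0.004], "jaw": 0},
  {"trans": [0, 0, 0.004], "jaw": 0},
  {"trans": [0, 0, 0.004], "jaw": 0},
])

```text
time: 6.12
position: [0.5093, -0.1746, 0.1165]
tcp_rot: [3.139, 0.0, 1.427]
contact_force: [0.2, 1.6, 23.1]
opening: 0.292
grip_force: 30.0
```

```bash
python3 to.py 0.5093 -0.1741 0.118
```

```text
shift [ 0.0005 -0.     -0.0015] rot [0.0024 0.0005 0.0016] 6.125 [ 0.2  1.6 23.1]
```

Pressed against the shut stop, with 23 N up. I'll release and rise.

pendant([
  {"jaw": 0.5},
  {"jaw": 0.5},
  {"jaw": 0.5},
  {"jaw": 0.5},
])

```text
time: 6.62
position: [0.508, -0.1745, 0.1129]
tcp_rot: [-3.139, -0.001, 1.426]
contact_force: [0.0, -0.5, -0.6]
opening: 0.501
grip_force: 0.0
```

pendant([
  {"trans": [0, 0, -0.06], "jaw": 0.5},
  {"trans": [0, 0, -0.16], "jaw": 0.5},
  {"trans": [0, 0, -0.26], "jaw": 0.5},
  {"trans": [0, 0, -0.32], "jaw": 0.5},
  {"trans": [0, 0, -0.32], "jaw": 0.5},
])

```text
time: 7.25
position: [0.5095, -0.1752, 0.2758]
tcp_rot: [3.137, 0.002, 1.426]
contact_force: [0.3, 0.1, -0.4]
opening: 0.501
grip_force: 0.0
```

pendant([
  {"jaw": 0.5},
  {"jaw": 0.5},
])

```text
time: 7.5
position: [0.5078, -0.1745, 0.2717]
tcp_rot: [-3.138, -0.001, 1.426]
contact_force: [-0.6, -0.6, 0.4]
opening: 0.498
grip_force: 0.0
```

```bash
python3 - <<'E'
from plant import ctrl, cams, hand_in
from h import *
c=cams.capture("side");v,u=180,325
print(blob(c,(321,184)))
cv2.imwrite("pics/c.png",cv2.resize(c["img"][v-50:v+50,u-50:u+50],(400,400),interpolation=2)[:,:,::-1])
E
```

```text
[([320.7, 184.3], 50, [316, 182, 10, 6]), ([310.9, 185.8], 10, [309, 185, 5, 3])]
```

View pics/c.png

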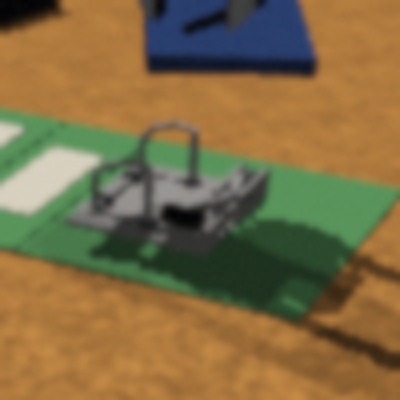

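The rings are closed arches again. The roller is back at (320.7,184.3), against (320.2,183.7) at the start, and the gripper is clear.

```bash
python3 -c "
from plant import ctrl, cams, hand_in
print(hand_in())"
```

```text
the job is handed in; nothing more can be done
None
```

I lifted the green file's lever until its rings opened, pressed it down until they shut again, left the blush-pink file untouched, and handed the job in at about 7.6 s; no verdict was returned.

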